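# Close a gasketed storage case over a case holder until its catch snaps

## Task

Stand the round steel case holder upright on the floor of the open grey storage case, then swing the lid over and press it down against its rubber seal until the spring catch at the front has snapped over the tongue and keeps the lid shut by itself. Press with feeling: the lid must never be pushed with more than 25 N. Leave the loupe, the bottle and the little carton where they are.

Things in the scene. Friction and masses are not known exactly. Their poses are not given: they have to be found in the camera images.
- holder_c (a point): centre (11.5 mm above its underside) of the loose turned-steel case holder: a squat round grey body 39 mm across and 23 mm high, 70 g, with a small screw that sticks out on its -y side to 22 mm from the centre; its z axis points up when it stands. Pinch it across its x axis (39 mm), clear of the screw.
- case: grey storage case fixed to the worktop; origin at the centre of its underside, z up, front to -x, hinge at +x. Outer walls 140 mm (x) by 170 mm (y), 40 mm high; mouth inside the seal 110 mm (x) by 140 mm (y). A dark catch housing on the middle of the front reaches to x = -103 mm, its sprung steel ramp to 76 mm above the worktop.
- case_floor (a point): centre of the case's inner floor, 5 mm above the worktop, axes as the case's. Above it the black rubber seal stands up to about 64 mm over the worktop at the front while not pressed.
- lid_hinge (a point): middle of the lid's hinge line, 74 mm behind (+x) the case's centre, 50 mm above the worktop; axes as the case's; the lid turns about its y axis. Friction hinge: the lid (120 g) stays where it is left, about 1 to 3 N at its free edge moves it.
- lid (a joint): angle of the lid, rad: about 0 shut and level, 1.57 upright, starts leaning back past upright (stop at 2.15). Its tongue meets the catch ramp at about 0.09 and the lid the seal at about 0.1 (each 0.04 either way). Let go when caught it stays between -0.04 and 0.043; not caught it springs back to above 0.055. The lid is a 5 mm plate, clear window in a grey frame, 170 mm wide; its underside passes through the hinge line.
- lid_tongue (a point): middle of the steel tongue (a 5 mm round bar, 26 mm long) on the lid's free edge, 154 mm from the hinge; the plate itself ends at 145 mm. The catch on the front of the case snaps over this tongue when the front edge has been pressed about 13 mm into the seal; little over 1 mm farther it meets hard rubber bumpers (15 N per mm).
- lid_pad (a point): centre of the top of the black rubber press pad on the lid, 34x44 mm: press here. 120 mm from the hinge, 8 mm off the lid's underside; z is the lid's outward normal. Catching takes 11 to 16 N here, then the force drops a little before the bumpers. The height of seal, catch and bumpers together differs by up to 5.5 mm either way from start to start and shows in no pose: feel for it.
- loupe_c (a point): centre of a loose black eye loupe, 37 mm round, 30 mm high, 15 mm above its foot; a bystander.
- oil_bottle_c (a point): centre of a loose small brown bottle, 22 mm round, 52 mm high; a bystander.
- gold_carton_c (a point): centre of a loose little gold carton, 19x34x21 mm; a bystander.
- holder: the same case holder as a whole; origin at the centre of its underside

How it is judged:
By the outcome, as a careful person would: the job done as asked, in the order asked, and still so for the second after the job is handed in, with the robot touching nothing.
It also fails if it takes over 61 s, if anything falls off the work surface, if the arm or the gripper's body presses on something with over 40 N, if the wrist force passes 120 N, or if a joint passes its speed limit or range.

## Robot

A 7-joint arm with a two-finger parallel gripper is mounted at the origin on a cart in front of the work surface, level with it; the furniture and walls round the work are solid. World frame = base frame: x ahead of the robot, y to its left, z up, the work surface at z = 0. Lengths are in m, angles in degrees, forces in N, time in s.
With the tool pointing down it reaches from about 0.4 to 0.85 m from the base axis. Payload 4.4 kg.
Tool frame: the origin (TCP) lies midway between the tips of the shut fingers; the grasp point (between the pads) lies 19 mm behind it (robot.hold_point_z is the distance from the TCP to the grasp point, in m); z points along the fingers, y is the line along which they close (so a half turn about z gives the same grasp; the last joint's range is limited). The gripper opens to 94 mm and grips with 3 to 60 N. Pads are 16 mm wide; open, the fingers measure 119 mm over their backs; the gripper's body (75 mm by 177 mm) begins 78 mm behind the grasp point.
Start: joints at [59.771, 36.005, 2.206, 86.941, -1.547, 57.084, -1.146], TCP at [0.29, -0.582, 0.205] pointing down, gripper open.
Joint ranges: [-175.42, 175.42], [-21.48, 121.26], [-71.46, 75.88], [10.55, 141.38], [-63.04, 243.04], [13.31, 113.54], [-168.57, 168.57]. Speed limits (degrees/s): [147.25, 147.25, 180, 180, 180, 180, 180].

## Interface

Orientations are given as [roll, pitch, yaw] about the fixed x, y, z axes, in that order (R = Rz(yaw) Ry(pitch) Rx(roll)).
In Python, from bench import robot gives the robot as it stands.
- The arm moves only by the tool carry_out, never from a script. Its argument "series" is a list of rows, each an object with "xyz": the shift along the tool's x, y, z in m, a list of three; "rotation": the turn, a rotation vector about the tool's x, y, z in rad, a list of three. A call has 1 to 12 rows; each row shifts and turns the commanded pose from where the row before left it, along the tool's axes as they then stand; what a row does not reach is not made up. A row lasts 1/8 s, in which the tool goes at most 62.5 mm and 10.7 degrees, less where a joint would pass 70% of its speed; a pose out of reach is approached as far as the arm can. A call with a gripper value outside its range is refused whole. "claw" is the finger opening in m, from 0 to 0.094, set as the call begins (left out, the last holds). The fingers move at their own pace and stop on an object; "force" is the grip in N (left out, the last holds). Time passes only in rows, so rows that do not move let the fingers close. It gives the time, the measured TCP pose, the force, the opening and the grip force at its end, in the units of the state.
- robot.read_state(): the state, without advancing time (a new reading comes with each control period).
- robot.capture(name): name is "side" or "top" or "wrist"; returns the picture (384x512x3 uint8, red, green, blue); there is no depth.
- robot.camera_info(name): a dict with "camera_matrix" (3x3 intrinsics, pixels), "R" (3x3) and "t" (3): a world point X has camera coordinates R X + t. Camera axes: x right, y down, z forward; pixel columns grow to the right and rows downward; lengths in m; the calibration is good to about 2 mm. A picture is of the moment at which its call begins: read the wrist's pose just before it. camera_info takes no time and is no camera call; for the wrist camera it gives the pose at the moment of the call.
- robot.close_job(): hands the job in; it is judged then, once.
The state is a dict: "clock": time; "qpos": joint angles; "joint_velocities": joint speeds; "effort": joint torques, N m; "eef_pos": TCP position; "orientation": TCP orientation; "wrist_force": force on the tool from outside, world axes, zero at the start; "wrist_torque": the same for the moment, N m; "width": finger opening in m; "grip_force": force on a finger pad.
Only numpy, scipy, OpenCV 4.12 (cv2) and the standard library are available. Lean on these libraries where they do the work, as an engineer would, in place of code of your own. Each camera call takes 0.05 s, during which the arm holds its last target. There are 200 camera calls.

## Working session

There is one attempt and no reset: what is moved stays moved. The work goes in short steps, Python scripts to look and compute and a tool call to move; the robot and the scene stay as the last step left them, time stands still between calls to the robot, and variables do not carry over. Pictures are saved under pics/ and viewed, at most 10 in all, crops included, and the job is handed in when it is done.

Besides the shell and the picture viewer there is one more tool, called after "Request:" as name([rows], argument=value, ...), one row to a line, values as JSON. carry_out: Moves the arm, as the interface text tells. Its arguments: {"type":"object","properties":{"series":{"type":"array"},"claw":{"type":"number"},"force":{"type":"number"}},"required":["series"]}

```bash
mkdir -p pics
python3 - <<'E'
from bench import robot
import cv2,numpy as np
print(robot.read_state(), robot.hold_point_z)
for n in("side","top"):
    im=robot.capture(n); cv2.imwrite(f"pics/{n}0.png",im[:,:,::-1]); c=robot.camera_info(n)
    print(n,np.round(c["camera_matrix"],1).tolist(),np.round(c["R"],4).tolist(),np.round(c["t"],4).tolist())
E
```

```text
{'clock': 0.0, 'qpos': array([59.76998068, 36.05685548,  2.20265657, 86.99599504, -1.54659173,
       57.08343206, -1.14477426]), 'joint_velocities': array([ 0.01064861, -0.06073358,  0.00542648,  0.02238188,  0.00069869,
       -0.03550878,  0.00685232]), 'effort': array([-1.14766197e-03, -5.49724889e+01,  1.14322107e+00, -1.86631215e+01,
       -5.21084201e-02,  2.36106757e-02,  1.73990152e-04]), 'eef_pos': array([ 0.28934746, -0.58130117,  0.20457749]), 'orientation': array([-1.79893412e+02,  1.68426895e-03,  2.64612397e+01]), 'wrist_force': array([-0.49376007,  0.68393463,  0.06004353]), 'wrist_torque': array([-0.0567849 , -0.01877372,  0.03839027]), 'grip_force': 0.0, 'width': 0.09388746151085006} 0.0188
side [[428.8, 0.0, 249.8], [0.0, 428.8, 184.1], [0.0, 0.0, 1.0]] [[-0.8344, -0.5508, 0.0174], [-0.2167, 0.2988, -0.9294], [0.5067, -0.7793, -0.3687]] [0.3902, 0.248, 0.4042]
top [[433.4, 0.0, 258.2], [0.0, 433.4, 186.1], [0.0, 0.0, 1.0]] [[-0.0078, -0.9999, -0.0088], [-0.998, 0.0084, -0.0632], [0.0633, 0.0083, -0.998]] [-0.1924, 0.5899, 0.8861]
```

View pics/side0.png

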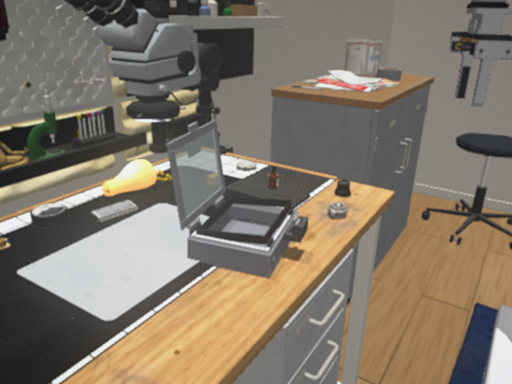

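View pics/top0.png

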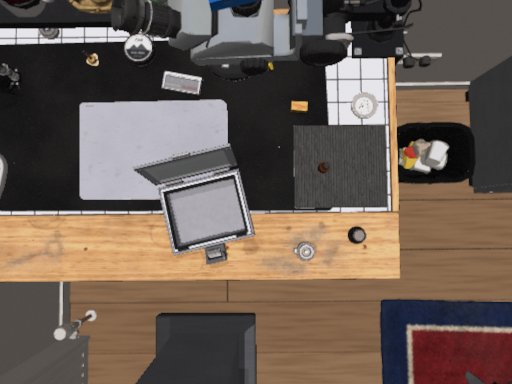

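The side view shows the open case, its lid leaning back, and the holder at about (338,210). In the top view the holder is at (305,251), loupe (357,235), case about (206,212), catch (216,254) and bottle (323,168). Next I'll enlarge the top view.

```bash
cat > h.py <<'E'
import numpy as np,cv2
from bench import robot
def ray(n,uv,z,c=None):
    c=c or robot.camera_info(n);K,R,t=[np.array(c[k]) for k in("camera_matrix","R","t")]
    o=-R.T@t; d=R.T@np.linalg.solve(K,[uv[0],uv[1],1.]); return o+d*(z-o[2])/d[2]
def proj(n,X,c=None):
    c=c or robot.camera_info(n);K,R,t=[np.array(c[k]) for k in("camera_matrix","R","t")]
    p=K@(R@np.array(X)+t); return p[:2]/p[2]
E
python3 - <<'E'
from h import *
im=cv2.imread("pics/top0.png")[135:275,125:325]
cv2.imwrite("pics/topz.png",cv2.resize(im,None,fx=4,fy=4,interpolation=cv2.INTER_CUBIC))
print(ray("top",(305,251),.02),ray("top",(357,235),.03),ray("top",(206,212),.06),ray("top",(216,254),.07))
E
```

```text
[ 0.45342799 -0.29258092  0.02      ] [ 0.48591448 -0.39798972  0.03      ] [ 0.53501089 -0.09370998  0.06      ] [ 0.45317281 -0.11447502  0.07      ]
```

View pics/topz.png

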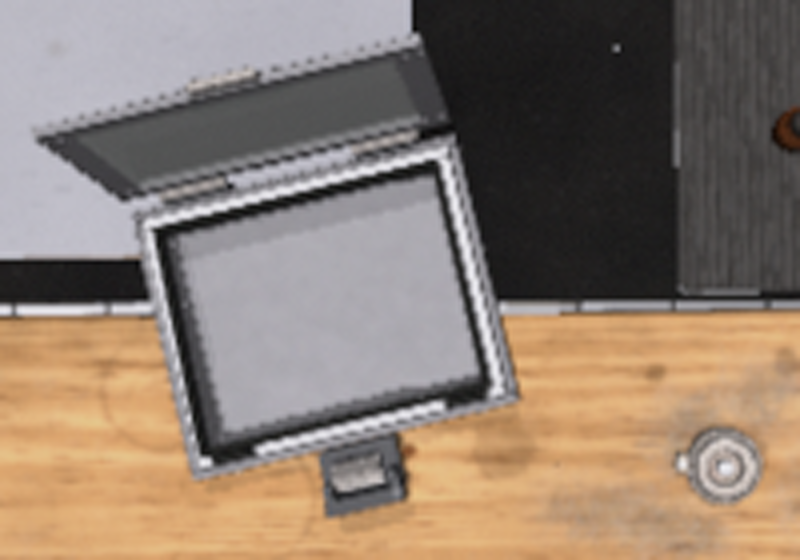

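The zoomed crop shows the case rim corners at (200,478), (517,398), (455,140) and (138,215). The tongue is at (222,80). The holder stands with its centre at (725,466), and its screw points left to (683,463).

Run:
```python
from h import *
f=lambda u,v:(u/4-.375+125,v/4-.375+135)
P=[ray("top",f(*p),.04)[:2] for p in[(200,478),(517,398),(455,140),(138,215)]]
P=np.array(P);c=P.mean(0);print(P.round(3).tolist(),c.round(4))
ex=(P[2]+P[3]-P[0]-P[1]);ey=(P[0]+P[3]-P[1]-P[2])
print(np.linalg.norm(ex)/2,np.linalg.norm(ey)/2,np.degrees([np.arctan2(ex[1],ex[0]),np.arctan2(-ey[0],ey[1])]))
yaw=np.arctan2(-ey[0],ey[1]);R=np.array([[np.cos(yaw),-np.sin(yaw)],[np.sin(yaw),np.cos(yaw)]])
uv=f(222,80); best=min(np.linspace(1.4,2.2,400),key=lambda a:abs((R.T@(ray("top",uv,.05+.154*np.sin(a))[:2]-c))[0]-(.074-.154*np.cos(a))))
print("lid",best, R.T@(ray("top",uv,.05+.154*np.sin(best))[:2]-c))
h=ray("top",f(725,466),.021);s=ray("top",f(683,463),.015);print(h,s)
```

```text
[[0.451, -0.028], [0.49, -0.188], [0.621, -0.157], [0.584, 0.004]] [ 0.5363 -0.0921]
0.135840718055606 0.16538321110805118 [13.38528057 13.27006729]
lid 1.718796992481203 [0.09682162 0.00105406]
[ 0.45324641 -0.29427736  0.021     ] [ 0.45442224 -0.27317345  0.015     ]
```

Request:
carry_out([
  {"xyz": [0.0343, -0.023, 0.0106], "rotation": [0, 0, 0]},
  {"xyz": [0.0343, -0.023, 0.0106], "rotation": [0, 0, 0]},
  {"xyz": [0.0343, -0.023, 0.0106], "rotation": [0, 0, 0]},
  {"xyz": [0.0343, -0.023, 0.0106], "rotation": [0, 0, 0]},
  {"xyz": [0.0343, -0.023, 0.0106], "rotation": [0, 0, 0]},
  {"xyz": [0.0343, -0.023, 0.0106], "rotation": [0, 0, 0]},
  {"xyz": [0.0343, -0.023, 0.0106], "rotation": [0, 0, 0]},
  {"xyz": [0.0343, -0.023, 0.0106], "rotation": [0, 0, 0]},
  {"xyz": [0, 0, 0], "rotation": [0, 0, -0.175]},
  {"xyz": [0, 0, 0], "rotation": [0, 0, -0.175]},
  {"xyz": [0, 0, 0], "rotation": [0, 0, -0.175]},
  {"xyz": [0, 0, 0], "rotation": [0, 0, -0.175]},
], claw=0.07)

```text
clock: 1.6
eef_pos: [0.4531, -0.2947, 0.1204]
orientation: [-180.0, -0.0, 66.9]
wrist_force: [0.7, -0.5, -0.2]
width: 0.0699
grip_force: 0.0
```

Request:
carry_out([
  {"xyz": [0, 0, 0], "rotation": [0, 0, -0.175]},
  {"xyz": [0, 0, 0], "rotation": [0, 0, -0.175]},
  {"xyz": [0, 0, 0], "rotation": [0, 0, 0]},
])

```text
clock: 1.98
eef_pos: [0.453, -0.2949, 0.1204]
orientation: [-180.0, -0.0, 86.5]
wrist_force: [0.1, -0.5, 0.2]
width: 0.0699
grip_force: 0.0
```

Run:
```python
from h import *
s=robot.read_state();print(s["eef_pos"],s["orientation"],s["qpos"],s["clock"],s["wrist_force"])
c=robot.camera_info("wrist");im=robot.capture("wrist");cv2.imwrite("pics/w1.png",im[:,:,::-1])
print({k:np.round(v,4).tolist() for k,v in c.items()}, proj("wrist",[.4532,-.2943,.021],c), proj("wrist",[*s["eef_pos"][:2],.021],c))
```

```text
[ 0.45299775 -0.29490136  0.12037961] [-1.79979620e+02 -4.58989880e-02  8.64979728e+01] [ 40.04198395  34.29719949 -14.91467361 109.02756762  13.44925854
  38.39416675  13.50905782] 1.975 [ 0.133357   -0.49345316  0.16167234]
{'camera_matrix': [[317.6809, 0.0, 254.2501], [0.0, 317.6809, 193.3059], [0.0, 0.0, 1.0]], 'R': [[0.9981, -0.061, -0.0004], [-0.0593, -0.9714, 0.2297], [-0.0144, -0.2293, -0.9733]], 't': [-0.4711, -0.2654, 0.2457]} [253.36954951 191.55025567] [253.18675732 192.21241957]
```

View pics/w1.png

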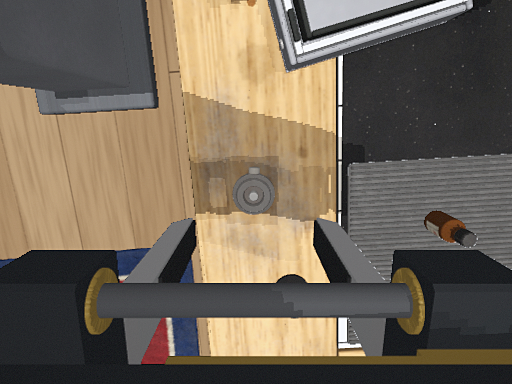

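The wrist view shows the holder at (254,193), directly below the TCP, with its screw pointing up the picture at (254,170). The fingers will be clear of the screw, so I'll go down and grip.

Request:
carry_out([
  {"xyz": [0, 0, 0.03], "rotation": [0, 0, 0]},
  {"xyz": [0, 0, 0.03], "rotation": [0, 0, 0]},
  {"xyz": [0, 0, 0.03], "rotation": [0, 0, 0]},
  {"xyz": [0, 0, 0.015], "rotation": [0, 0, 0]},
  {"xyz": [0, 0, 0.0105], "rotation": [0, 0, 0]},
  {"xyz": [0, 0, 0], "rotation": [0, 0, 0]},
])

```text
clock: 2.78
eef_pos: [0.4533, -0.2949, 0.005]
orientation: [-180.0, -0.0, 86.6]
wrist_force: [0.2, -0.4, 1.0]
width: 0.0697
grip_force: 0.0
```

Request:
carry_out([
  {"xyz": [0, 0, 0], "rotation": [0, 0, 0]},
  {"xyz": [0, 0, 0], "rotation": [0, 0, 0]},
  {"xyz": [0, 0, 0], "rotation": [0, 0, 0]},
  {"xyz": [0, 0, 0], "rotation": [0, 0, 0]},
  {"xyz": [0, 0, 0], "rotation": [0, 0, 0]},
], claw=0, force=25)

```text
clock: 3.4
eef_pos: [0.4533, -0.295, 0.0055]
orientation: [180.0, 0.0, 86.6]
wrist_force: [-1.1, 0.3, 4.0]
width: 0.0369
grip_force: 25.0
```

Request:
carry_out([
  {"xyz": [0, 0, -0.01], "rotation": [0, 0, 0]},
  {"xyz": [0, 0, -0.02], "rotation": [0, 0, 0]},
  {"xyz": [0, 0, -0.03], "rotation": [0, 0, 0]},
  {"xyz": [0, 0, -0.035], "rotation": [0, 0, 0]},
  {"xyz": [0, 0, -0.035], "rotation": [0, 0, 0]},
  {"xyz": [0, 0, 0], "rotation": [0, 0, 0]},
])

```text
clock: 4.15
eef_pos: [0.4551, -0.2959, 0.138]
orientation: [179.7, 0.1, 86.6]
wrist_force: [0.6, 0.5, -0.6]
width: 0.0369
grip_force: 25.0
```

Run:
```python
from h import *
im=robot.capture("wrist");im2=robot.capture("side")
a=cv2.resize(im[130:330,130:380,::-1],(500,400));b=cv2.resize(im2[90:250,240:400,::-1],(400,400))
cv2.imwrite("pics/w2.png",np.hstack([a,b])[:,:800]);print(robot.read_state()["width"])
```

```text
0.036811383285156415
```

View pics/w2.png

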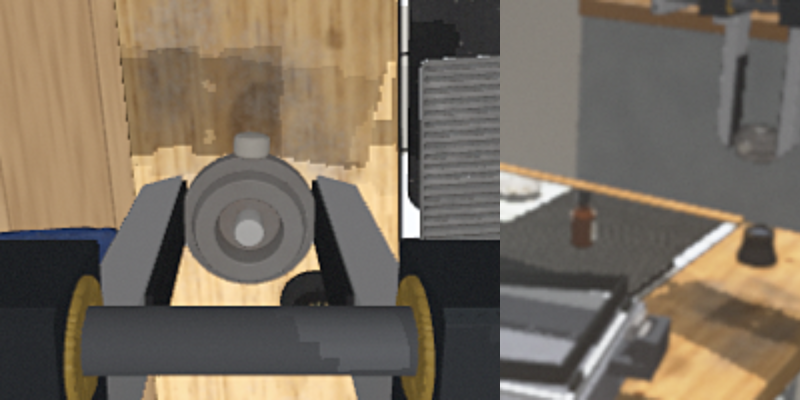

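The holder is held upright between the fingers, with the screw clear at (250,145). In the right half it hangs level in the side view. Next I'll turn the gripper to the case's yaw and move over the case.

Request:
carry_out([
  {"xyz": [0, 0, 0], "rotation": [0, 0, 0.16]},
  {"xyz": [0, 0, 0], "rotation": [0, 0, 0.16]},
  {"xyz": [0, 0, 0], "rotation": [0, 0, 0.16]},
  {"xyz": [0, 0, 0], "rotation": [0, 0, 0.16]},
  {"xyz": [0, 0, 0], "rotation": [0, 0, 0.16]},
  {"xyz": [0, 0, 0], "rotation": [0, 0, 0.16]},
  {"xyz": [0, 0, 0], "rotation": [0, 0, 0.16]},
  {"xyz": [0, 0, 0], "rotation": [0, 0, 0.16]},
  {"xyz": [0, 0, 0], "rotation": [0, 0, 0]},
])

```text
clock: 5.38
eef_pos: [0.4524, -0.2943, 0.1338]
orientation: [-179.9, 0.1, 13.4]
wrist_force: [1.0, -1.0, -0.8]
width: 0.0367
grip_force: 25.0
```

Request:
carry_out([
  {"xyz": [0.02, -0.03, 0], "rotation": [0, 0, 0]},
  {"xyz": [0.0251, -0.036, 0], "rotation": [0, 0, 0]},
  {"xyz": [0.0251, -0.036, 0], "rotation": [0, 0, 0]},
  {"xyz": [0.0251, -0.036, 0], "rotation": [0, 0, 0]},
  {"xyz": [0.0201, -0.026, 0], "rotation": [0, 0, 0]},
  {"xyz": [0.0102, -0.016, 0], "rotation": [0, 0, 0]},
  {"xyz": [0, 0, 0], "rotation": [0, 0, 0]},
])

```text
clock: 6.25
eef_pos: [0.534, -0.0899, 0.1347]
orientation: [-180.0, 0.1, 13.5]
wrist_force: [-1.2, -0.7, -0.7]
width: 0.0369
grip_force: 25.0
```

Request:
carry_out([
  {"xyz": [0, 0, 0.025], "rotation": [0, 0, 0]},
  {"xyz": [0, 0, 0.03], "rotation": [0, 0, 0]},
  {"xyz": [0, 0, 0.03], "rotation": [0, 0, 0]},
  {"xyz": [0, 0, 0.02], "rotation": [0, 0, 0]},
  {"xyz": [0, 0, 0.01], "rotation": [0, 0, 0]},
  {"xyz": [0, 0, 0.004], "rotation": [0, 0, 0]},
  {"xyz": [0, 0, 0], "rotation": [0, 0, 0]},
  {"xyz": [0, 0, 0.002], "rotation": [0, 0, 0]},
  {"xyz": [0, 0, 0], "rotation": [0, 0, 0]},
])

```text
clock: 7.38
eef_pos: [0.5345, -0.0909, 0.0146]
orientation: [180.0, -0.0, 13.3]
wrist_force: [-1.2, 0.3, -1.4]
width: 0.0369
grip_force: 25.0
```

Request:
carry_out([
  {"xyz": [0, 0, 0.002], "rotation": [0, 0, 0]},
  {"xyz": [0, 0, 0.001], "rotation": [0, 0, 0]},
  {"xyz": [0, 0, 0.001], "rotation": [0, 0, 0]},
  {"xyz": [0, 0, 0], "rotation": [0, 0, 0]},
])

```text
clock: 7.88
eef_pos: [0.5343, -0.0909, 0.0106]
orientation: [-180.0, -0.0, 13.3]
wrist_force: [-0.9, 0.2, 3.5]
width: 0.0363
grip_force: 25.0
```

Request:
carry_out([
  {"xyz": [0, 0, 0], "rotation": [0, 0, 0]},
  {"xyz": [0, 0, 0], "rotation": [0, 0, 0]},
  {"xyz": [0, 0, 0], "rotation": [0, 0, 0]},
  {"xyz": [0, 0, -0.01], "rotation": [0, 0, 0]},
  {"xyz": [0, 0, -0.02], "rotation": [0, 0, 0]},
  {"xyz": [0, 0, -0.03], "rotation": [0, 0, 0]},
  {"xyz": [0, 0, -0.05], "rotation": [0, 0, 0]},
  {"xyz": [0, 0, -0.05], "rotation": [0, 0, 0]},
  {"xyz": [0, 0, -0.05], "rotation": [0, 0, 0]},
  {"xyz": [0, 0, -0.05], "rotation": [0, 0, 0]},
  {"xyz": [0, 0, 0], "rotation": [0, 0, 0]},
], claw=0.058)

```text
clock: 9.25
eef_pos: [0.5367, -0.0914, 0.2748]
orientation: [179.8, -0.5, 13.3]
wrist_force: [-0.1, -0.6, -0.2]
width: 0.0578
grip_force: 0.0
```

Run:
```python
from h import *
im=robot.capture("wrist");im2=robot.capture("side")
a=cv2.resize(im[:,:,::-1],(440,330));b=cv2.resize(im2[110:280,155:325,::-1],(330,330))
cv2.imwrite("pics/w3.png",np.hstack([a,b]));
```

```text
(no output)
```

View pics/w3.png

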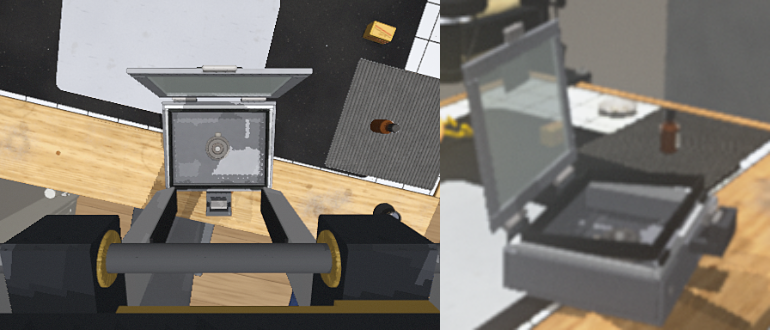

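The wrist view shows the holder standing in the middle of the case at (218,148), with the lid's tongue at (220,68) on the top edge. Before going behind the lid I'll check the clearance to the microscope.

Run:
```python
from h import *
c=np.array([.5363,-.0921]);yaw=np.radians(13.3);R=np.array([[np.cos(yaw),-np.sin(yaw)],[np.sin(yaw),np.cos(yaw)]])
uv=(256,79)
a=min(np.linspace(1.4,2.2,400),key=lambda a:abs((R.T@(ray("wrist",uv,.05+.154*np.sin(a))[:2]-c))[0]-(.074-.154*np.cos(a))))
print(a,R.T@(ray("wrist",uv,.05+.154*np.sin(a))[:2]-c))
def tri(u,v):
    M=[]
    for n,p in(("top",u),("side",v)):
        i=robot.camera_info(n);M.append(np.array(i["camera_matrix"])@np.c_[i["R"],i["t"]])
    X=cv2.triangulatePoints(M[0],M[1],np.array(u,float),np.array(v,float));X=X[:3]/X[3];X=X.ravel();return X,proj("top",X),proj("side",X)
for u,v in [((240,72),(153,108)),((325,50),(205,58)),((240,60),(150,85)),((180,155),(193,131))]:print(*[x.round(3) for x in tri(u,v)])
for z in(.25,.3,.4,.5):print(z,ray("top",(240,80),z),ray("side",(153,100),z))
```

```text
1.694736842105263 [ 0.09301917 -0.00116846]
[ 0.786 -0.158  0.192] [233.233  64.468] [161.534 109.871]
[ 0.78  -0.298  0.282] [322.797  47.165] [207.5    58.457]
[ 0.792 -0.159  0.236] [232.479  51.857] [158.888  87.051]
[ 0.63  -0.068  0.192] [180.504 155.652] [192.148 130.83 ]
0.25 [ 0.74108454 -0.17184538  0.25      ] [ 0.64990995 -0.00408388  0.25      ]
0.3 [ 0.72541094 -0.17429846  0.3       ] [0.45625599 0.18322629 0.3       ]
0.4 [ 0.69406375 -0.17920463  0.4       ] [0.06894806 0.55784664 0.4       ]
0.5 [ 0.66271655 -0.18411079  0.5       ] [-0.31835987  0.93246698  0.5       ]
```

Run:
```python
import cv2
a=cv2.imread("pics/side0.png")[0:240,60:300];b=cv2.imread("pics/top0.png")[0:200,100:300]
import numpy as np
cv2.imwrite("pics/m.png",np.hstack([cv2.resize(a,(400,400)),cv2.resize(b,(400,400))]))
```

```text
(no output)
```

View pics/m.png

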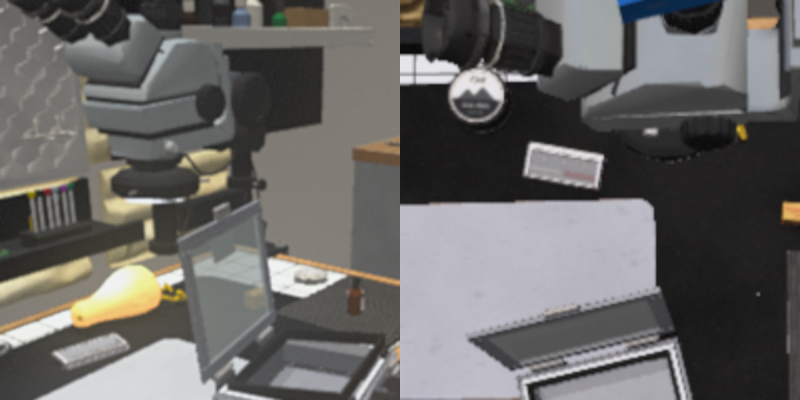

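The microscope's ring and head stand beyond x≈0.75, at y≈-0.12 to -0.3. The gripper behind the lid reaches only x≈0.70, so it clears. I'll close the fingers and go behind the lid, slightly to the left of the tongue.

Request:
carry_out([
  {"xyz": [0.015, -0.005, 0], "rotation": [0, 0, 0]},
  {"xyz": [0.025, -0.007, 0], "rotation": [0, 0, 0]},
  {"xyz": [0.03, -0.006, 0], "rotation": [0, 0, 0]},
  {"xyz": [0.03, -0.006, 0], "rotation": [0, 0, 0]},
  {"xyz": [0.022, -0.006, 0], "rotation": [0, 0, 0]},
  {"xyz": [0, 0, 0], "rotation": [0, 0, 0]},
  {"xyz": [0, 0, 0], "rotation": [0, 0, 0]},
], claw=0)

```text
clock: 10.22
eef_pos: [0.6451, -0.034, 0.269]
orientation: [-180.0, 0.1, 13.3]
wrist_force: [0.3, -0.2, 0.6]
width: 0.0007
grip_force: 0.0
```

Run:
```python
from h import *
s=robot.read_state();print(s["width"],s["qpos"])
im=robot.capture("wrist");im2=robot.capture("side")
a=cv2.resize(im[:,:,::-1],(440,330));b=cv2.resize(im2[60:230,130:300,::-1],(330,330))
cv2.imwrite("pics/w4.png",np.hstack([a,b]));
```

```text
0.0007405015141253928 [ -4.39815621  32.74882457   8.40639577  82.86019285  -4.97448193
  64.90107879 -71.9232757 ]
```

View pics/w4.png

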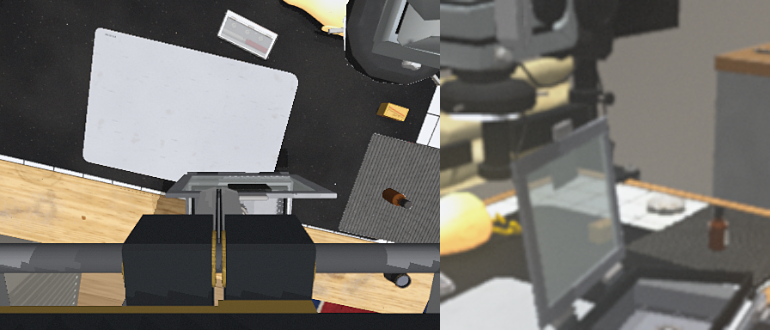

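The wrist view shows the closed fingers at (225,190) above and just behind the lid's top edge. Nothing is close by on either side, so I'll back off a little farther and descend behind the lid.

Request:
carry_out([
  {"xyz": [0.006, 0, 0.02], "rotation": [0, 0, 0]},
  {"xyz": [0, 0, 0.025], "rotation": [0, 0, 0]},
  {"xyz": [0, 0, 0.02], "rotation": [0, 0, 0]},
  {"xyz": [0, 0, 0.02], "rotation": [0, 0, 0]},
  {"xyz": [0, 0, 0.018], "rotation": [0, 0, 0]},
  {"xyz": [0, 0, 0], "rotation": [0, 0, 0]},
])

```text
clock: 11.08
eef_pos: [0.6505, -0.0322, 0.1651]
orientation: [-179.9, 0.2, 13.3]
wrist_force: [0.6, -0.1, -0.8]
width: 0.0006
grip_force: 0.0
```

Request:
carry_out([
  {"xyz": [-0.008, 0, 0], "rotation": [0, 0, 0]},
  {"xyz": [-0.014, 0, 0], "rotation": [0, 0, 0]},
  {"xyz": [-0.014, 0, 0], "rotation": [0, 0, 0]},
  {"xyz": [-0.0155, 0, 0.0015], "rotation": [0, 0, 0]},
  {"xyz": [-0.0155, 0, 0.0015], "rotation": [0, 0, 0]},
  {"xyz": [0, 0, 0], "rotation": [0, 0, 0]},
])

```text
clock: 11.82
eef_pos: [0.5862, -0.0482, 0.1653]
orientation: [180.0, -0.1, 13.2]
wrist_force: [0.0, -0.1, -0.1]
width: 0.0003
grip_force: 0.0
```

Request:
carry_out([
  {"xyz": [-0.016, 0, 0.006], "rotation": [0, 0, 0]},
  {"xyz": [-0.016, 0, 0.007], "rotation": [0, 0, 0]},
])

```text
clock: 12.08
eef_pos: [0.5569, -0.0548, 0.152]
orientation: [180.0, -0.2, 13.3]
wrist_force: [0.8, 0.2, 0.2]
width: 0.0008
grip_force: 0.5
```

Request:
carry_out([
  {"xyz": [-0.0114, 0, 0.009], "rotation": [0, 0, 0]},
  {"xyz": [-0.0114, 0, 0.009], "rotation": [0, 0, 0]},
])

```text
clock: 12.32
eef_pos: [0.5336, -0.0604, 0.1331]
orientation: [180.0, -0.1, 13.3]
wrist_force: [1.7, 0.1, -0.6]
width: 0.0007
grip_force: 0.3
```

Run:
```python
from h import *
s=robot.read_state();print(s["eef_pos"],s["wrist_force"])
im2=robot.capture("side");im=robot.capture("wrist")
b=cv2.resize(im2[60:280,150:370,::-1],(400,400));a=cv2.resize(im[200:,100:400,::-1],(400,245))
cv2.imwrite("pics/s5.png",np.hstack([b,cv2.copyMakeBorder(a,0,155,0,0,0)]))
```

```text
[ 0.53362684 -0.06038103  0.13305287] [ 1.67633492  0.12642342 -0.55166605]
```

View pics/s5.png

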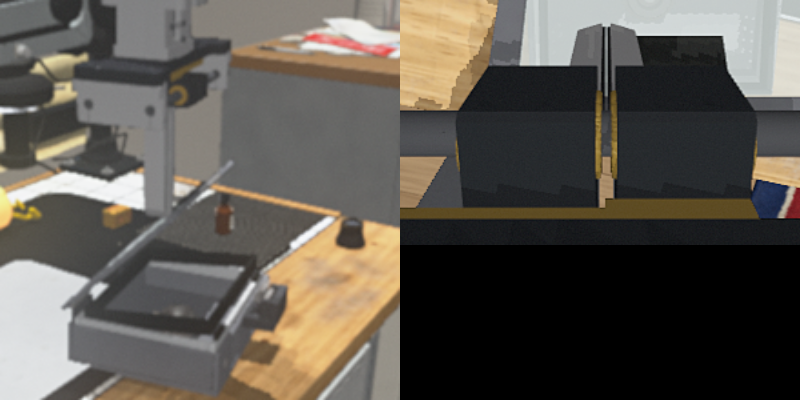

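The side view shows the lid swung past upright to about 45°, with the finger pressing on its outer face, so the push is working. I'll continue down to about 0.4 rad, then lift and shift over the pad.

Request:
carry_out([
  {"xyz": [-0.009, 0, 0.011], "rotation": [0, 0, 0]},
  {"xyz": [-0.01, 0, 0.012], "rotation": [0, 0, 0]},
  {"xyz": [-0.006, 0, 0.01], "rotation": [0, 0, 0]},
  {"xyz": [0, 0, 0], "rotation": [0, 0, 0]},
])

```text
clock: 12.92
eef_pos: [0.5083, -0.066, 0.0995]
orientation: [-180.0, 0.1, 13.3]
wrist_force: [-0.2, -0.2, 1.4]
width: 0.0007
grip_force: 0.0
```

Request:
carry_out([
  {"xyz": [0.005, 0, -0.02], "rotation": [0, 0, 0]},
  {"xyz": [0, 0.016, -0.01], "rotation": [0, 0, 0]},
  {"xyz": [-0.012, 0.0155, 0], "rotation": [0, 0, 0]},
  {"xyz": [-0.01, 0, 0], "rotation": [0, 0, 0]},
  {"xyz": [0, 0, 0], "rotation": [0, 0, 0]},
])

```text
clock: 13.55
eef_pos: [0.4978, -0.101, 0.1297]
orientation: [-179.9, 0.1, 13.2]
wrist_force: [0.3, -0.2, -0.1]
width: 0.0003
grip_force: 0.0
```

Request:
carry_out([
  {"xyz": [-0.003, 0, 0.01], "rotation": [0, 0, 0]},
  {"xyz": [0, 0, 0.012], "rotation": [0, 0, 0]},
  {"xyz": [0, 0, 0.01], "rotation": [0, 0, 0]},
  {"xyz": [0, 0, 0.008], "rotation": [0, 0, 0]},
  {"xyz": [0, 0, 0.006], "rotation": [0, 0, 0]},
  {"xyz": [0, 0, 0.004], "rotation": [0, 0, 0]},
  {"xyz": [0, 0, 0], "rotation": [0, 0, 0]},
])

```text
clock: 14.42
eef_pos: [0.4968, -0.1013, 0.08]
orientation: [-180.0, 0.0, 13.3]
wrist_force: [-0.9, -0.8, -0.5]
width: 0.0003
grip_force: 0.0
```

Request:
carry_out([
  {"xyz": [0, 0, 0.002], "rotation": [0, 0, 0]},
  {"xyz": [0, 0, 0.002], "rotation": [0, 0, 0]},
  {"xyz": [0, 0, 0.002], "rotation": [0, 0, 0]},
])

```text
clock: 14.8
eef_pos: [0.4968, -0.1013, 0.0742]
orientation: [180.0, -0.0, 13.3]
wrist_force: [0.9, 0.2, 0.6]
width: 0.0005
grip_force: 0.1
```

Request:
carry_out([
  {"xyz": [0, 0, 0.001], "rotation": [0, 0, 0]},
  {"xyz": [0, 0, 0.001], "rotation": [0, 0, 0]},
])

```text
clock: 15.05
eef_pos: [0.4968, -0.1013, 0.0721]
orientation: [-180.0, 0.0, 13.3]
wrist_force: [-0.7, -0.1, -0.0]
width: 0.0005
grip_force: 0.1
```

Request:
carry_out([
  {"xyz": [0, 0, 0.001], "rotation": [0, 0, 0]},
  {"xyz": [0, 0, 0.001], "rotation": [0, 0, 0]},
])

```text
clock: 15.3
eef_pos: [0.4967, -0.1013, 0.0703]
orientation: [-180.0, 0.0, 13.3]
wrist_force: [-1.1, -0.6, 2.5]
width: 0.0008
grip_force: 1.9
```

Request:
carry_out([
  {"xyz": [0, 0, 0.001], "rotation": [0, 0, 0]},
  {"xyz": [0, 0, 0.001], "rotation": [0, 0, 0]},
])

```text
clock: 15.55
eef_pos: [0.4964, -0.1014, 0.0686]
orientation: [-180.0, 0.0, 13.3]
wrist_force: [-2.4, 0.2, 9.8]
width: 0.0005
grip_force: 4.6
```

Request:
carry_out([
  {"xyz": [0, 0, 0.001], "rotation": [0, 0, 0]},
  {"xyz": [0, 0, 0.001], "rotation": [0, 0, 0]},
])

```text
clock: 15.8
eef_pos: [0.4962, -0.1014, 0.0669]
orientation: [-180.0, 0.0, 13.3]
wrist_force: [-3.2, 0.3, 11.8]
width: 0.0006
grip_force: 6.0
```

Request:
carry_out([
  {"xyz": [0, 0, 0.001], "rotation": [0, 0, 0]},
])

```text
clock: 15.92
eef_pos: [0.4961, -0.1015, 0.066]
orientation: [-180.0, 0.1, 13.3]
wrist_force: [-4.2, 0.7, 14.2]
width: 0.0001
grip_force: 6.7
```

Request:
carry_out([
  {"xyz": [0, 0, 0.001], "rotation": [0, 0, 0]},
])

```text
clock: 16.05
eef_pos: [0.496, -0.1015, 0.065]
orientation: [-180.0, 0.1, 13.3]
wrist_force: [-4.1, -0.1, 10.9]
width: 0.0003
grip_force: 5.5
```

Request:
carry_out([
  {"xyz": [0, 0, 0.0005], "rotation": [0, 0, 0]},
])

```text
clock: 16.18
eef_pos: [0.4959, -0.1015, 0.0643]
orientation: [-180.0, 0.1, 13.3]
wrist_force: [-3.5, -0.5, 10.1]
width: 0.0005
grip_force: 4.9
```

Request:
carry_out([
  {"xyz": [0, 0, 0.0005], "rotation": [0, 0, 0]},
])

```text
clock: 16.3
eef_pos: [0.4958, -0.1015, 0.0637]
orientation: [-180.0, 0.1, 13.3]
wrist_force: [-3.8, -1.2, 8.7]
width: 0.0004
grip_force: 5.0
```

Request:
carry_out([
  {"xyz": [0, 0, 0.0005], "rotation": [0, 0, 0]},
])

```text
clock: 16.42
eef_pos: [0.4957, -0.1015, 0.0632]
orientation: [-180.0, 0.1, 13.3]
wrist_force: [-4.1, -0.7, 10.4]
width: 0.0006
grip_force: 5.5
```

Request:
carry_out([
  {"xyz": [0, 0, 0.0005], "rotation": [0, 0, 0]},
  {"xyz": [0, 0, 0.0005], "rotation": [0, 0, 0]},
])

```text
clock: 16.68
eef_pos: [0.4957, -0.1016, 0.0623]
orientation: [-180.0, 0.1, 13.3]
wrist_force: [-4.1, 0.1, 11.9]
width: 0.0003
grip_force: 6.0
```

Request:
carry_out([
  {"xyz": [0, 0, 0.0005], "rotation": [0, 0, 0]},
  {"xyz": [0, 0, 0.0005], "rotation": [0, 0, 0]},
])

```text
clock: 16.92
eef_pos: [0.4956, -0.1016, 0.0614]
orientation: [-180.0, 0.1, 13.2]
wrist_force: [-4.4, -0.6, 12.5]
width: 0.0002
grip_force: 6.3
```

Request:
carry_out([
  {"xyz": [0, 0, 0.0005], "rotation": [0, 0, 0]},
])

```text
clock: 17.05
eef_pos: [0.4955, -0.1015, 0.0609]
orientation: [-180.0, 0.1, 13.3]
wrist_force: [-4.6, 0.6, 11.9]
width: 0.0005
grip_force: 6.3
```

Request:
carry_out([
  {"xyz": [0, 0, 0.0005], "rotation": [0, 0, 0]},
])

```text
clock: 17.18
eef_pos: [0.4955, -0.1016, 0.0604]
orientation: [-180.0, 0.1, 13.2]
wrist_force: [-3.8, -0.3, 11.9]
width: 0.0005
grip_force: 6.1
```

Request:
carry_out([
  {"xyz": [0, 0, 0.0005], "rotation": [0, 0, 0]},
])

```text
clock: 17.3
eef_pos: [0.4954, -0.1016, 0.0598]
orientation: [-180.0, 0.1, 13.2]
wrist_force: [-4.6, -1.2, 11.8]
width: 0.0004
grip_force: 5.9
```

Request:
carry_out([
  {"xyz": [0, 0, 0.0005], "rotation": [0, 0, 0]},
])

```text
clock: 17.42
eef_pos: [0.4954, -0.1016, 0.0593]
orientation: [-180.0, 0.1, 13.3]
wrist_force: [-4.5, -1.0, 12.5]
width: 0.0006
grip_force: 6.4
```

Request:
carry_out([
  {"xyz": [0, 0, 0.0005], "rotation": [0, 0, 0]},
])

```text
clock: 17.55
eef_pos: [0.4954, -0.1016, 0.0589]
orientation: [-180.0, 0.1, 13.2]
wrist_force: [-5.4, 0.7, 13.3]
width: 0.0003
grip_force: 6.7
```

Request:
carry_out([
  {"xyz": [0, 0, 0.0005], "rotation": [0, 0, 0]},
])

```text
clock: 17.68
eef_pos: [0.4953, -0.1016, 0.0584]
orientation: [-180.0, 0.1, 13.2]
wrist_force: [-4.1, -0.4, 13.4]
width: 0.0005
grip_force: 6.9
```

Request:
carry_out([
  {"xyz": [0, 0, 0.0005], "rotation": [0, 0, 0]},
])

```text
clock: 17.8
eef_pos: [0.4953, -0.1016, 0.0581]
orientation: [-180.0, 0.1, 13.2]
wrist_force: [-5.6, -0.2, 19.1]
width: 0.0002
grip_force: 8.8
```

Request:
carry_out([
  {"xyz": [0, 0, 0.0005], "rotation": [0, 0, 0]},
])

```text
clock: 17.92
eef_pos: [0.4953, -0.1016, 0.0579]
orientation: [-180.0, 0.1, 13.2]
wrist_force: [-6.3, -0.3, 21.3]
width: 0.0006
grip_force: 10.5
```

Request:
carry_out([
  {"xyz": [0, 0, 0.0005], "rotation": [0, 0, 0]},
])

```text
clock: 18.05
eef_pos: [0.4953, -0.1016, 0.0577]
orientation: [-180.0, 0.1, 13.2]
wrist_force: [-7.2, -0.0, 24.0]
width: 0.0001
grip_force: 12.1
```

The steep rise shows the lid on the bumpers, so I'm backing off.

Request:
carry_out([
  {"xyz": [0, 0, -0.002], "rotation": [0, 0, 0]},
  {"xyz": [0, 0, -0.001], "rotation": [0, 0, 0]},
])

```text
clock: 18.3
eef_pos: [0.4954, -0.1016, 0.0596]
orientation: [-180.0, 0.1, 13.3]
wrist_force: [-2.5, -0.9, 3.1]
width: 0.0007
grip_force: 1.3
```

Request:
carry_out([
  {"xyz": [0, 0, -0.002], "rotation": [0, 0, 0]},
])

```text
clock: 18.42
eef_pos: [0.497, -0.1013, 0.0612]
orientation: [180.0, -0.0, 13.3]
wrist_force: [0.5, 0.2, 0.3]
width: 0.0003
grip_force: 0.0
```

Request:
carry_out([
  {"xyz": [0, 0, -0.003], "rotation": [0, 0, 0]},
])

```text
clock: 18.55
eef_pos: [0.4972, -0.1011, 0.0641]
orientation: [180.0, -0.0, 13.3]
wrist_force: [0.8, 0.0, -0.6]
width: 0.0003
grip_force: 0.0
```

Contact was lost at z≈0.060, so the catch is holding. I'll retreat and check with a picture.

Request:
carry_out([
  {"xyz": [0, 0, -0.03], "rotation": [0, 0, 0]},
  {"xyz": [0, 0, -0.05], "rotation": [0, 0, 0]},
  {"xyz": [0, 0, -0.05], "rotation": [0, 0, 0]},
  {"xyz": [0, 0, -0.04], "rotation": [0, 0, 0]},
  {"xyz": [-0.04, 0, 0], "rotation": [0, 0, 0]},
  {"xyz": [0, 0, 0], "rotation": [0, 0, 0]},
  {"xyz": [0, 0, 0], "rotation": [0, 0, 0]},
])

```text
clock: 19.42
eef_pos: [0.4586, -0.1102, 0.2343]
orientation: [180.0, -0.1, 13.3]
wrist_force: [-0.1, -0.7, -0.2]
width: 0.0004
grip_force: 0.0
```

Run:
```python
from h import *
im=robot.capture("side");w=robot.capture("wrist")
cv2.imwrite("pics/end.png",np.hstack([cv2.resize(im[170:290,170:370,::-1],(500,300)),cv2.resize(w[:280,130:400,::-1],(290,300))]))
```

```text
(no output)
```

View pics/end.png

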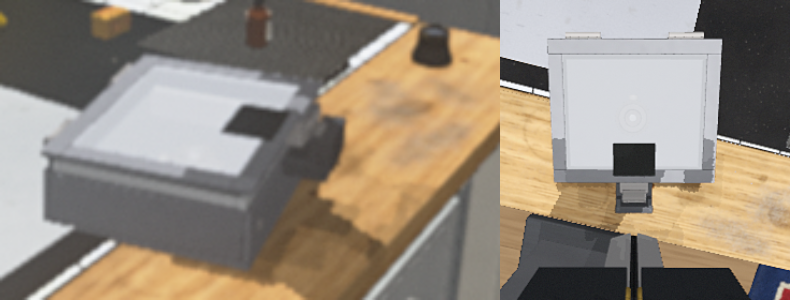

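The lid is level and shut. The tongue is under the catch at (634,190), the holder shows through the window at (632,117), and the bystanders have not moved.

```bash
python3 -c "
from bench import robot
print(robot.close_job())"
```

```text
the job is handed in; nothing more can be done
None
```

The holder stands upright in the case, the lid is shut and held by its catch, and the job is handed in. At the bumpers the last reading was 24.0 N straight down but about 25.1 N with the sideways part (noise about ±1 N), so the 25 N limit may have been touched. The loupe, bottle and carton were not touched.

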